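# Level the bench scale so that it stands firm

## Robot

A 7-joint arm with a two-finger parallel gripper is mounted at the origin on the work surface. World frame = base frame: x ahead of the robot, y to its left, z up, the work surface at z = 0. Lengths are in mm, angles in rad, forces in N, time in s.
With the tool pointing down it reaches from about 400 to 875 mm from the base axis. Payload 4.4 kg.
Tool frame: the origin (TCP) lies midway between the tips of the shut fingers; the grasp point (between the pads) lies 19 mm behind it (r.pinch_z is the distance from the TCP to the grasp point, in mm); z points along the fingers, y is the direction in which the jaws open and shut (so a half turn about z gives the same grasp; the last joint's range is limited). The gripper opens to 85 mm and grips with 20 to 120 N. Pads are 22 mm wide; open, the fingers measure 114 mm over their backs; the gripper's body (76 mm by 85 mm) begins 54 mm behind the grasp point. The pads swing forward as they close: fully open they stand 13 mm farther back than shut.
Start: joints at [-1.183, 0.628, 0.038, 1.517, -0.027, 0.996, -0.02], TCP at [284.929, 584.237, 231.313] pointing down, gripper open.
Joint ranges: [-3.06, 3.06], [-0.37, 2.12], [-1.25, 1.32], [0.18, 2.47], [-1.1, 4.24], [0.23, 1.98], [-2.94, 2.94]. Speed limits (rad/s): [2.57, 2.57, 3.14, 3.14, 3.14, 3.14, 3.14].

## Interface

Orientations are given as a unit quaternion [w, x, y, z].
In Python, from plant import r gives the robot as it stands.
- The arm moves only by the tool jog_arm, never from a script. Its argument "series" is text: rows parted by semicolons, each of 4 numbers parted by spaces: the shift along the tool's x, y, z in cm, then the turn about the tool's z in degrees. A call has 1 to 20 rows; each row is the pose to reach, as a shift and turn from the pose measured when the call began, along the tool's axes at that moment; what a row does not reach only later rows make up. A row lasts 1/8 s, in which the tool goes at most 62.5 mm and 10.7 degrees, less where a joint would pass 70% of its speed; a pose out of reach is approached as far as the arm can. A call with a gripper value outside its range is refused whole. "claw" is the opening, from 0 (shut) to 1 (fully open), set as the call begins (left out, the last holds). The fingers move at their own pace and stop on an object; "grip_force" is the grip in N (left out, the last holds). Time passes only in rows, so rows that repeat a pose let the fingers close. It gives the time, the measured TCP pose, the force and the opening at its end, in the units of the state.
- r.get_obs(): the state, without advancing time (a new reading comes with each control period).
- r.get_image(name): name is "scene" or "top" or "wrist"; returns (picture, depth): 384x512x3 uint8, red, green, blue; 384x512 float32, mm along the optical axis (not along the pixel's ray), 0 where there is no reading.
- r.camera_info(name): a dict with "K" (3x3 intrinsics, pixels), "R" (3x3) and "t" (3): a world point X has camera coordinates R X + t. Camera axes: x right, y down, z forward; pixel columns grow to the right and rows downward; lengths in mm; the calibration is good to about 2 mm. A picture is of the moment at which its call begins: read the wrist's pose just before it. camera_info takes no time and is no camera call; for the wrist camera it gives the pose at the moment of the call.
- r.sign_off(): hands the job in, once; it reports no verdict.
The state is a dict: "time": time; "q": joint angles; "qd": joint speeds; "joint_efforts": joint torques, N m; "ee_pos": TCP position; "ee_rot": TCP orientation; "ft_force": force on the tool from outside, world axes, zero at the start; "moment": the same for the moment, N m; "width": opening from 0.0 (shut) to 1.0 (fully open).
Only numpy, scipy, OpenCV 4.12 (cv2) and the standard library are available. Lean on these libraries where they do the work, as an engineer would, in place of code of your own. Each camera call takes 0.05 s, during which the arm holds its last target.

## Task

The scale on the packing bench leans forward and rocks. Turn its two orange levelling knobs until all four feet carry a fair share of the weight, so that it no longer rocks across its corners when pressed, and it is level to within about half a degree. Go gently: do not force the feet hard into the bench, leave the scale where it stands, and do not disturb the groceries.

Things in the scene. Friction and masses are not known exactly. Their poses are not given: they have to be found in the camera images.
- scale: White bench scale, 3.2 to 3.7 kg, loose on four rubber feet; round steel pan, top 74 mm up; two orange knobs on the front corners (robot side), grey display at the back. Origin: on the bench under its middle when level; x from front to display, y to the left knob's side, z square to the pan. Upper face of the frame under the knobs: z = 52 mm. Its weight acts within 15 mm of the middle. Front 3 to 9 mm low at the start
- knob_left (a point): Point on the left knob's axis at grip height (scale frame: -120, 130, 76.5 mm). Round knob, 38 mm across, 36 tall, top 14 mm above this point. Clockwise from above drives the front left foot down 2.4 mm per radian, anticlockwise up; turns stiffly (0.06 N m), stays put. The knob keeps its height on the scale: a bearing foot lifts corner and knob, so the hand must give way upwards
- knob_right (a point): The same for the right knob and front right foot (scale frame: -120, -130, 76.5 mm): same sizes, same direction of turning. Screw positions at the start are unknown; needed are 1 to 4.5 rad clockwise on each knob, and each can go 5 rad clockwise before its end stop
- foot_front_left: Black rubber foot of the scale's front left corner, 30 mm across, 8 tall, at -120, +130 mm in the scale's frame; origin at the centre of its underside. The rubber gives 0.067 mm per newton. Driven by the screw above it. It stands in a grey cup; left and right front cups differ in thickness (0.6 to 5.6 mm, not measured), so this foot may hang free
- foot_front_right: Black rubber foot of the scale's front right corner, 30 mm across, 8 tall, at -120, -130 mm in the scale's frame; origin at the centre of its underside. The rubber gives 0.067 mm per newton. Driven by the screw above it. It stands in a grey cup; left and right front cups differ in thickness (0.6 to 5.6 mm, not measured), so this foot may hang free
- foot_back_left: Black rubber foot of the scale's back left corner, 30 mm across, 8 tall, at +120, +130 mm in the scale's frame; origin at the centre of its underside. The rubber gives 0.067 mm per newton. Fixed length. It stands in a grey cup; one back cup is 1.4 mm thicker than the other, which is not measured, so a perfectly level scale still rocks
- foot_back_right: Black rubber foot of the scale's back right corner, 30 mm across, 8 tall, at +120, -130 mm in the scale's frame; origin at the centre of its underside. The rubber gives 0.067 mm per newton. Fixed length. It stands in a grey cup; one back cup is 1.4 mm thicker than the other, which is not measured, so a perfectly level scale still rocks
- tin_blue: blue-banded food tin, 74 mm across, 108 mm tall; origin at the centre of its underside. A bystander, to be left alone
- jar_honey: amber jar with brass lid, 68 mm across, 95 mm tall; origin at the centre of its underside. A bystander, to be left alone
- tin_yellow: yellow-banded food tin, 74 mm across, 108 mm tall; origin at the centre of its underside. A bystander, to be left alone
- jar_jam: red jar with white lid, 68 mm across, 100 mm tall; origin at the centre of its underside. A bystander, to be left alone
- oil_bottle: green glass oil bottle, 68 mm across, 250 mm tall; origin at the centre of its underside. A bystander, to be left alone
- pasta_carton: blue carton, 60 x 100 x 170 mm; origin at the centre of its underside. A bystander, to be left alone
- tin_red: red-banded food tin, 74 mm across, 108 mm tall; origin at the centre of its underside. A bystander, to be left alone

How it is judged:
By the outcome, as a careful person would: the job done as asked, in the order asked, and still so for the second after the job is handed in, with the robot touching nothing.
It also fails if it takes over 67 s, if anything falls off the work surface, if the arm or the gripper's body presses on something with over 40 N, if the wrist force passes 120 N, or if a joint passes its speed limit or range.

## Working session

There is one attempt and no reset: what is moved stays moved. The work goes in short steps, Python scripts to look and compute and a tool call to move; the robot and the scene stay as the last step left them, time stands still between calls to the robot, and variables do not carry over. Pictures are saved under pics/ and viewed, and the job is handed in when it is done.

Besides the shell and the picture viewer there is one more tool, called after "Call:" as name(argument=value, ...), one argument or row to a line, values as JSON. jog_arm: Moves the arm, as the interface text tells. Its arguments: {"type":"object","properties":{"series":{"type":"string"},"claw":{"type":"number"},"grip_force":{"type":"number"}},"required":["series"]}

```bash
ls; mkdir -p pics
cat > h.py <<'E'
import numpy as np, cv2
from plant import r
def snap(n,f):
    ci=r.camera_info(n); im,d=r.get_image(n)
    cv2.imwrite('pics/'+f+'.png',im[:,:,::-1]); np.savez('pics/'+f+'.npz',im=im,d=d,K=ci['K'],R=ci['R'],t=ci['t'])
    return im,d,ci
def cloud(f):
    a=np.load('pics/'+f+'.npz'); d=a['d'].astype(float);K=a['K']
    v,u=np.mgrid[0:d.shape[0],0:d.shape[1]]
    P=np.stack([(u-K[0,2])/K[0,0]*d,(v-K[1,2])/K[1,1]*d,d],-1)
    W=(P-a['t'])@a['R']
    W[d==0]=np.nan
    return a['im'],W
E
python3 - <<'E'
from h import *
for n in ['scene','top','wrist']: snap(n,n+'0')
o=r.get_obs()
print({k:np.round(v,3) for k,v in o.items()})
E
```

```text
pics
{'time': np.float64(0.15), 'q': array([-1.183,  0.629,  0.038,  1.518, -0.027,  0.996, -0.02 ]), 'qd': array([ 0.001, -0.001,  0.001, -0.002, -0.001, -0.001,  0.   ]), 'joint_efforts': array([ 3.0000e-03, -5.6379e+01,  1.2280e+00, -1.9365e+01,  1.1000e-02,
        7.0000e-03, -0.0000e+00]), 'ee_pos': array([284.74 , 583.795, 230.598]), 'ee_rot': array([-0.   ,  0.225,  0.974, -0.001]), 'ft_force': array([-0.839, -0.097,  0.938]), 'moment': array([ 0.021, -0.03 ,  0.029]), 'width': np.float64(1.002)}
```

View pics/scene0.png

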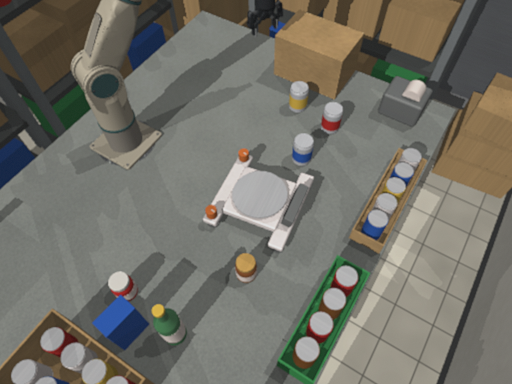

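View pics/top0.png

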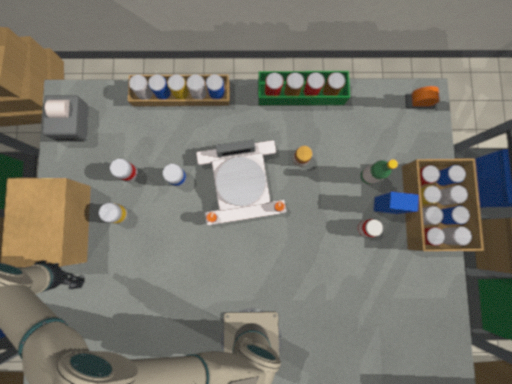

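View pics/wrist0.png

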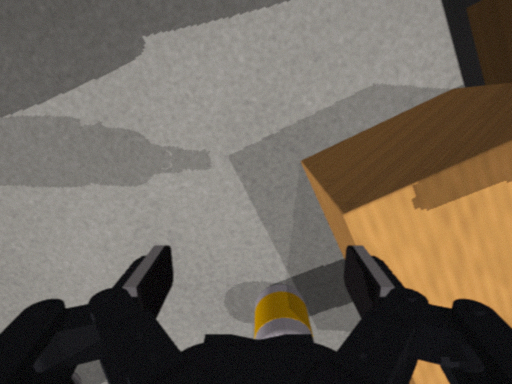

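The top view shows the scale with its left knob at about (211,217), its right knob at (279,207) and the pan centre at (241,181). The arm is clear, off to the left. Next I'll locate the knobs in 3D.

Run:
```python
from h import *
for n in ['top0','scene0']:
    im,W=cloud(n)
    hsv=cv2.cvtColor(im,cv2.COLOR_RGB2HSV)
    m=((hsv[...,0]>4)&(hsv[...,0]<16)&(hsv[...,1]>150)&(hsv[...,2]>110)).astype(np.uint8)
    m&=((W[...,2]>40)&(W[...,2]<120)&(np.abs(W[...,1])<300)&(W[...,0]>300)&(W[...,0]<760)).astype(np.uint8)
    k,l,s,c=cv2.connectedComponentsWithStats(m)
    for i in range(1,k):
        if s[i,4]>15:
            p=W[l==i]; top=p[p[:,2]>np.percentile(p[:,2],60)-3]
            print(n,c[i].round(1),s[i,4],np.median(p,0).round(1),top.mean(0).round(1),p.max(0).round(1),p.min(0).round(1))
    # white pan plane
    pan=(W[...,2]>60)&(W[...,2]<90)&(np.abs(W[...,1])<150)&(W[...,0]>400)&(W[...,0]<750)&(hsv[...,1]<60)
    p=W[pan]; A=np.c_[p[:,:2]-p[:,:2].mean(0),np.ones(len(p))]
    for _ in range(5):
        s_,*_x=np.linalg.lstsq(A,p[:,2],rcond=None); res=p[:,2]-A@s_; k=np.abs(res)<3; A=A[k];p=p[k]
    print('pan',len(p),p.mean(0).round(1),s_.round(4),res.std())
    print('z noise bench',np.nanstd(W[...,2][(abs(W[...,0]-450)<30)&(abs(W[...,1])<100)]),np.nanmean(W[...,2][(abs(W[...,0]-450)<30)&(abs(W[...,1])<100)]))
```

```text
top0 [278.9 206.7] 45 [ 497.9 -108.7   84.5] [ 499.3 -108.6   85.7] [512.6 -93.6  89.5] [ 486.5 -124.3   78.3]
top0 [211.1 217.4] 47 [462.6 147.4  86.1] [462.2 146.9  86.7] [474.2 162.4  90.3] [451.5 131.8  80. ]
pan 1354 [603.1  36.6  70.6] [1.83000e-02 4.90000e-03 7.06788e+01] 1.5790599707847075
z noise bench 22.06497794293823 15.199887327944307
scene0 [242.9 154.6] 82 [469.  136.1  82.7] [465.6 142.8  85.5] [482.6 161.7  90.7] [449.4 126.3  49.2]
scene0 [210.2 211.4] 89 [ 507.3 -120.2   83.8] [ 504.1 -114.9   86.2] [521.5 -97.3  92.4] [ 487.9 -131.1   52.8]
scene0 [242.2 272.8] 35 [ 713.2 -238.    68.9] [ 710.5 -236.9   70.6] [ 728.9 -225.3   76.7] [ 687.9 -242.9   63.6]
pan 1481 [603.   29.5  71.2] [1.07000e-02 1.10000e-03 7.13107e+01] 1.5089406824793699
z noise bench 23.03913843991498 20.72134891903568
```

```bash
cat >> h.py <<'E'
from scipy.spatial.transform import Rotation as Ro
def tool():
    o=r.get_obs(); q=o['ee_rot']; return np.array(o['ee_pos']),Ro.from_quat([q[1],q[2],q[3],q[0]]),o
def shift(target,o=None):
    p,R,_=tool(); return (R.inv().apply(np.array(target)-p)/10).round(2)
def st():
    p,R,o=tool(); print('t',round(float(o['time']),2),'p',p.round(2),'q7',round(float(o['q'][6]),3),'F',np.round(o['ft_force'],2),'M',np.round(o['moment'],3),'w',round(float(o['width']),3))
E
python3 - <<'E'
from h import *
p,R,o=tool(); print(R.as_matrix().round(3), r.pinch_z)
ci=r.camera_info('wrist'); R_=np.array(ci['R']); c=-R_.T@ci['t']; print(np.round(c,1),R_.round(3),'cam in tool',R.inv().apply(c-p).round(1),'fwd in tool',R.inv().apply(R_[2]).round(3),ci['K'])
print([x for x in dir(r) if x[0]!='_'])
print(shift([480,100,330]))
E
```

```text
[[-0.899  0.438 -0.001]
 [ 0.438  0.899 -0.001]
 [-0.    -0.001 -1.   ]] 18.700000000000003
[218.5 616.4 374.3] [[ 0.439  0.898 -0.001]
 [ 0.861 -0.421  0.286]
 [ 0.257 -0.126 -0.958]] cam in tool [ 7.380e+01  1.000e-01 -1.437e+02] fwd in tool [-0.286  0.     0.958] [[292.50349012   0.         258.13032683]
 [  0.         292.50349012 195.477311  ]
 [  0.           0.           1.        ]]
['MotionError', 'camera_info', 'get_image', 'get_obs', 'pinch_z', 'sign_off']
[-38.76 -34.94  -9.89]
```

Run:
```python
from h import *
print(shift([450,20,300]))
```

```text
[-39.57 -43.44  -6.88]
```

Call:
jog_arm(
  series="-6.5 -7.2 -5;-13 -14.4 -6.9;-19.5 -21.6 -6.9;-26 -28.8 -6.9;-32.5 -36 -6.9;-39.6 -43.4 -6.9",
)

```text
invalid input at $.series[0]: expected 4 numbers
```

Call:
jog_arm(
  series="-3.5 -3.8 -3 0;-7 -7.6 -5 0;-10.5 -11.5 -6.9 0;-14 -15.3 -6.9 0;-17.5 -19.2 -6.9 0;-21 -23 -6.9 0;-24.5 -26.8 -6.9 0;-28 -30.6 -6.9 0;-31.5 -34.5 -6.9 0;-35 -38.4 -6.9 0;-38.2 -41.9 -6.9 0;-39.6 -43.4 -6.9 0;-39.6 -43.4 -6.9 0;-39.6 -43.4 -6.9 0",
  claw=1,
)

```text
time: 1.9
ee_pos: [450.0, 21.5, 300.1]
ee_rot: [-0.001, 0.224, 0.975, -0.0]
ft_force: [0.2, 1.0, -0.2]
width: 0.999
```

Run:
```python
from h import *
st()
snap('wrist','w1')
st()
```

```text
t 1.9 p [450.    21.48 300.06] q7 1.09 F [ 0.17  1.02 -0.16] M [0.02  0.03  0.019] w 0.999
t 1.95 p [450.03  21.71 300.12] q7 1.09 F [-0.36  0.59  0.17] M [ 0.011 -0.     0.007] w 1.002
```

View pics/w1.png

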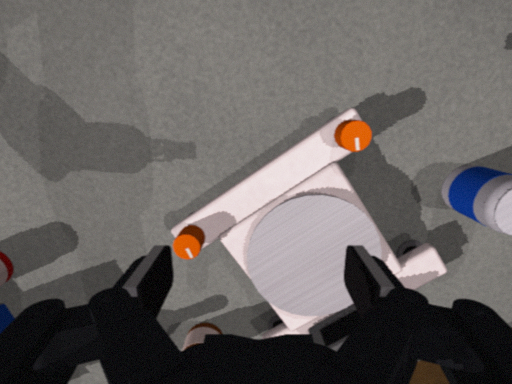

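The wrist view shows the left knob at about (353,135), the right knob at (188,243) and the pan centre at about (313,253). Each knob has a white index mark.

```bash
cat >> h.py <<'E'
def fitplane(p,tol=2.5):
    c=p.mean(0)
    for _ in range(8):
        A=np.c_[p[:,:2]-c[:2],np.ones(len(p))]
        s,*_x=np.linalg.lstsq(A,p[:,2],rcond=None); k=np.abs(p[:,2]-A@s)<tol
        if k.all(): break
        p=p[k]
    return p,s,c
def analyse(f,yaw=None):
    im,W=cloud(f); hsv=cv2.cvtColor(im,cv2.COLOR_RGB2HSV)
    m=((hsv[...,0]>3)&(hsv[...,0]<16)&(hsv[...,1]>170)&(hsv[...,2]>110)&(W[...,2]>75)&(W[...,2]<105)).astype(np.uint8)
    m=cv2.morphologyEx(m,cv2.MORPH_CLOSE,np.ones((5,5)))
    k,l,s,c=cv2.connectedComponentsWithStats(m); kn=[]
    for i in range(1,k):
        if s[i,4]>80:
            p=W[l==i]; p=p[~np.isnan(p[:,0])]; zt=np.median(p[:,2]); p=p[abs(p[:,2]-zt)<4]
            cc,rad=cv2.minEnclosingCircle(p[:,:2].astype(np.float32))
            kn.append(np.r_[p.mean(0),cc,rad]); print('knob',c[i].round(1),s[i,4],kn[-1].round(2))
    # bench & pan
    b=W[(abs(W[...,2])<12)]; b=b[~np.isnan(b[:,0])]; b,sb,cb=fitplane(b,3)
    ctr=np.array([600,36.]); 
    pm=(np.hypot(W[...,0]-ctr[0],W[...,1]-ctr[1])<85)&(W[...,2]>60)&(W[...,2]<90)&(hsv[...,1]<40)
    p,sp,cp=fitplane(W[pm],3)
    print('bench',len(b),sb.round(4),cb.round(0),'pan',len(p),sp.round(4),p.mean(0).round(1))
    g=sp[:2]-sb[:2]; yaw=np.deg2rad(8.2) if yaw is None else yaw
    ex=np.array([np.cos(yaw),np.sin(yaw)]); ey=np.array([-ex[1],ex[0]])
    print('tilt deg: pitch(front low +)',np.rad2deg(g@ex).round(3),'roll(left high +)',np.rad2deg(g@ey).round(3), 'front drop mm',round(float(g@ex)*240,2))
    zb=lambda q: sb[0]*(q[0]-cb[0])+sb[1]*(q[1]-cb[1])+sb[2]
    for q in kn: print('knob top above bench',round(q[2]-zb(q),2))
    print('pan above bench',round(p.mean(0)[2]-zb(p.mean(0)),2))
E
python3 - <<'E'
from h import *
analyse('w1')
E
```

```text
knob [354.8 134.9] 758 [462.46 145.4   86.68 463.68 145.56  18.71]
knob [186.4 245.8] 540 [ 500.8  -110.43   86.31  501.31 -110.8    18.43]
bench 125838 [-1.0000e-04  7.0000e-04  1.0763e+00] [419.   2.   1.] pan 9203 [1.83000e-02 4.30000e-03 7.21696e+01] [591.6  32.   72.2]
tilt deg: pitch(front low +) 1.07 roll(left high +) 0.059 front drop mm 4.48
knob top above bench 85.52
knob top above bench 85.31
pan above bench 71.09
```

Run:
```python
from h import *
print(shift([463.2,145.5,130]),shift([463.2,145.5,51]))
```

```text
[ 4.2  11.73 17.  ] [ 4.2  11.74 24.9 ]
```

Call:
jog_arm(
  series="1 3 4 -10;2 6 8 -20;3 9 12 -30;4.2 11.7 16 -40;4.2 11.7 17 -50;4.2 11.7 17 -60;4.2 11.7 17 -70;4.2 11.7 17 -80;4.2 11.7 17 -90;4.2 11.7 17 -100;4.2 11.7 17 -100;4.2 11.7 17 -100",
)

```text
time: 3.45
ee_pos: [462.9, 145.8, 130.0]
ee_rot: [-0.001, -0.602, 0.799, 0.0]
ft_force: [0.2, 0.6, 0.8]
width: 0.999
```

Run:
```python
from h import *
st(); print(shift([463.2,145.5,51])); p,R,_=tool(); print(R.as_matrix().round(3))
```

```text
t 3.45 p [462.86 145.84 130.03] q7 2.192 F [0.16 0.55 0.82] M [ 0.031  0.021 -0.042] w 0.999
[ 0.02 -0.05  7.9 ]
[[-0.275 -0.961 -0.001]
 [-0.961  0.275 -0.   ]
 [ 0.001  0.001 -1.   ]]
```

Call:
jog_arm(
  series="0 0 3 0;0 0 6 0;0 0 7.9 0;0 0 7.9 0",
)

```text
time: 3.95
ee_pos: [461.7, 145.9, 50.0]
ee_rot: [-0.002, -0.602, 0.799, 0.0]
ft_force: [0.1, -0.1, 0.2]
width: 0.999
```

Call:
jog_arm(
  series="0 0 0 0;0 0 0 0;0 0 0 0;0 0 0 0;0 0 0 0;0 0 0 0",
  claw=0,
  grip_force=25,
)

```text
time: 4.7
ee_pos: [463.7, 145.7, 50.6]
ee_rot: [-0.0, -0.601, 0.799, -0.0]
ft_force: [5.1, -1.9, 0.3]
width: 0.442
```

Run:
```python
from h import *
st()
```

```text
t 4.7 p [463.73 145.7   50.61] q7 2.121 F [ 5.09 -1.92  0.27] M [-0.541 -1.211  0.027] w 0.442
```

Call:
jog_arm(
  series="0 0 0 5;0 0 0 10;0 0 0 15;0 0 0 15",
)

```text
time: 5.2
ee_pos: [463.9, 145.6, 50.8]
ee_rot: [-0.0, -0.492, 0.871, -0.001]
ft_force: [3.4, -1.9, 1.5]
width: 0.439
```

Run:
```python
from h import *
st()
```

```text
t 5.2 p [463.9  145.62  50.8 ] q7 1.962 F [ 3.41 -1.87  1.49] M [-0.382 -0.577 -0.035] w 0.439
```

Call:
jog_arm(
  series="0 0 0 8;0 0 0 16;0 0 0 24;0 0 0 30;0 0 0 30",
)

```text
time: 5.82
ee_pos: [464.2, 145.5, 50.9]
ee_rot: [0.0, -0.251, 0.968, -0.001]
ft_force: [3.6, -1.2, 0.0]
width: 0.439
```

Run:
```python
from h import *
st()
```

```text
t 5.83 p [464.19 145.51  50.85] q7 1.653 F [ 3.62 -1.22  0.04] M [-0.271 -0.586 -0.074] w 0.439
```

Call:
jog_arm(
  series="0 0 0 9;0 0 0 18;0 0 0 27;0 0 0 36;0 0 0 36",
)

```text
time: 6.45
ee_pos: [464.6, 145.1, 51.4]
ee_rot: [0.001, 0.06, 0.998, -0.001]
ft_force: [1.5, -4.2, 5.9]
width: 0.44
```

Call:
jog_arm(
  series="0 0 0 9;0 0 0 18;0 0 0 27;0 0 0 36;0 0 0 36",
)

```text
time: 7.08
ee_pos: [464.8, 144.6, 52.1]
ee_rot: [0.002, 0.365, 0.931, -0.0]
ft_force: [0.5, -3.9, 9.4]
width: 0.433
```

Run:
```python
from h import *
st()
```

```text
t 7.08 p [464.84 144.64  52.08] q7 0.918 F [ 0.46 -3.92  9.39] M [-0.391 -0.298 -0.022] w 0.433
```

Call:
jog_arm(
  series="0 0 -0.15 0;0 0 -0.3 0;0 0 -0.3 0;0 0 -0.3 0",
)

```text
time: 7.58
ee_pos: [465.1, 144.4, 54.0]
ee_rot: [0.002, 0.365, 0.931, -0.001]
ft_force: [4.7, -2.4, -12.7]
width: 0.435
```

Call:
jog_arm(
  series="0 0 0 0;0 0 0 0;0 0 0 0;0 0 0 0",
  claw=1,
)

```text
time: 8.07
ee_pos: [464.9, 144.6, 54.2]
ee_rot: [0.002, 0.364, 0.931, -0.001]
ft_force: [-0.2, -0.4, -0.1]
width: 1.001
```

Run:
```python
from h import *
st(); print(shift([450,20,300]))
```

```text
t 8.07 p [464.86 144.57  54.18] q7 0.917 F [-0.19 -0.42 -0.14] M [ 0.018 -0.002 -0.04 ] w 1.001
[ -7.45 -10.15 -24.56]
```

Call:
jog_arm(
  series="0 0 -4 0;0 0 -9 -5;-2 -3 -14 -14;-4 -6 -19 -23;-6 -9 -23 -32;-7.4 -10.1 -24.6 -40;-7.4 -10.1 -24.6 -40;-7.4 -10.1 -24.6 -40;-7.4 -10.1 -24.6 -40",
)

```text
time: 9.2
ee_pos: [449.2, 21.8, 299.2]
ee_rot: [0.0, 0.024, 1.0, -0.001]
ft_force: [-0.0, 0.3, -0.3]
width: 0.999
```

Run:
```python
from h import *
st(); snap('wrist','w2'); analyse('w2')
```

```text
t 9.2 p [449.24  21.83 299.24] q7 1.528 F [-0.05  0.34 -0.3 ] M [-0.03  -0.01   0.003] w 0.999
knob [356.5 175.8] 753 [462.58 144.62  88.14 463.24 144.93  18.79]
knob [157.6 214.2] 604 [ 501.24 -110.96   86.89  501.55 -111.51   18.77]
bench 126911 [-1.0000e-04  7.0000e-04  1.0983e+00] [423.   4.   1.] pan 9896 [1.38000e-02 7.00000e-03 7.27807e+01] [596.4  36.2  72.8]
tilt deg: pitch(front low +) 0.84 roll(left high +) 0.242 front drop mm 3.52
knob top above bench 86.96
knob top above bench 85.88
pan above bench 71.68
```

View pics/w2.png

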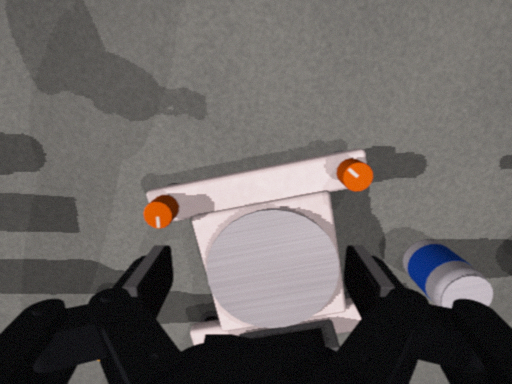

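Run:
```python
from h import *
print(shift([501.7,-111.2,130]),shift([501.7,-111.2,51]))
```

```text
[ -5.85 -12.99  16.97] [ -5.84 -12.97  24.87]
```

Call:
jog_arm(
  series="-1.5 -3.5 4 -8;-3 -7 8 -16;-4.5 -10.5 12 -24;-5.8 -13 15.5 -32;-5.8 -13 17 -40;-5.8 -13 17 -40;-5.8 -13 17 -40",
)

```text
time: 10.12
ee_pos: [501.5, -110.6, 129.9]
ee_rot: [-0.0, -0.319, 0.948, -0.001]
ft_force: [0.8, 0.7, 0.0]
width: 1.0
```

Run:
```python
from h import *
st(); print(shift([501.7,-111.2,51]));
```

```text
t 10.12 p [ 501.49 -110.64  129.95] q7 2.474 F [0.84 0.7  0.01] M [0.028 0.003 0.024] w 1.0
[ 0.01 -0.04  7.89]
```

Call:
jog_arm(
  series="0 0 3 0;0 0 6 0;0 0 7.9 0;0 0 7.9 0;0 0 7.9 0",
)

```text
time: 10.75
ee_pos: [502.5, -110.7, 52.1]
ee_rot: [0.001, -0.319, 0.948, -0.002]
ft_force: [0.4, -0.2, 0.2]
width: 1.0
```

Call:
jog_arm(
  series="0 0 0 0;0 0 0 0;0 0 0 0;0 0 0 0;0 0 0 0",
  claw=0,
  grip_force=25,
)

```text
time: 11.38
ee_pos: [503.6, -111.6, 52.9]
ee_rot: [0.002, -0.319, 0.948, -0.003]
ft_force: [0.8, -1.5, 5.8]
width: 0.439
```

Call:
jog_arm(
  series="0 0 0 8;0 0 0 16;0 0 0 24;0 0 0 24",
)

```text
time: 11.88
ee_pos: [503.9, -111.7, 53.6]
ee_rot: [0.003, -0.114, 0.993, -0.002]
ft_force: [-1.3, -0.3, 5.4]
width: 0.437
```

Run:
```python
from h import *
st()
```

```text
t 11.88 p [ 503.87 -111.69   53.58] q7 2.234 F [-1.28 -0.31  5.38] M [ 0.045  0.188 -0.098] w 0.437
```

Call:
jog_arm(
  series="0 0 -0.05 9;0 0 -0.1 18;0 0 -0.15 27;0 0 -0.18 36;0 0 -0.18 36",
)

```text
time: 12.5
ee_pos: [504.0, -111.9, 55.3]
ee_rot: [0.003, 0.198, 0.98, -0.002]
ft_force: [0.8, -1.2, -0.6]
width: 0.436
```

Run:
```python
from h import *
st()
```

```text
t 12.5 p [ 503.98 -111.87   55.32] q7 1.842 F [ 0.76 -1.21 -0.57] M [-0.068 -0.102 -0.031] w 0.436
```

Call:
jog_arm(
  series="0 0 0 0;0 0 0 0;0 0 0 0;0 0 0 0",
  claw=1,
)

```text
time: 13.0
ee_pos: [503.9, -111.8, 55.4]
ee_rot: [0.003, 0.198, 0.98, -0.002]
ft_force: [0.5, -0.1, 0.8]
width: 0.998
```

Run:
```python
from h import *
st(); print(shift([450,20,300]))
```

```text
t 13.0 p [ 503.95 -111.84   55.36] q7 1.842 F [ 0.54 -0.15  0.81] M [ 0.034 -0.012 -0.001] w 0.998
[  9.91  10.01 -24.56]
```

Call:
jog_arm(
  series="0 0 -4 0;0 0 -9 -5;3 3 -14 -10;6 6 -19 -15;9 9 -23 -20;9.9 10 -24.6 -20;9.9 10 -24.6 -20;9.9 10 -24.6 -20",
)

```text
time: 14.0
ee_pos: [449.7, 19.0, 299.7]
ee_rot: [0.002, 0.025, 1.0, -0.003]
ft_force: [0.1, -0.5, 0.2]
width: 0.998
```

Run:
```python
from h import *
st(); snap('wrist','w3'); analyse('w3')
```

```text
t 14.0 p [449.7   19.   299.68] q7 1.605 F [ 0.1  -0.54  0.22] M [-0.011 -0.009  0.028] w 0.998
knob [360.1 174.5] 772 [462.98 145.48  89.12 463.61 145.73  18.7 ]
knob [160.9 213.5] 602 [ 501.15 -109.95   88.75  501.91 -110.52   18.85]
bench 126682 [-1.0000e-04  7.0000e-04  1.0915e+00] [425.  -2.   1.] pan 9849 [8.3000e-03 3.2000e-03 7.3489e+01] [596.4  36.3  73.5]
tilt deg: pitch(front low +) 0.495 roll(left high +) 0.073 front drop mm 2.07
knob top above bench 87.94
knob top above bench 87.74
pan above bench 72.39
```

Run:
```python
from h import *
print(shift([464,145.2,130]),shift([464,145.2,53]))
```

```text
[-0.72 12.79 16.88] [-0.68 12.83 24.58]
```

Call:
jog_arm(
  series="0 3.5 5 0;-0.2 7 10 0;-0.5 10 14 0;-0.7 12.8 16.9 0;-0.7 12.8 16.9 0;-0.7 12.8 16.9 0",
)

```text
time: 14.8
ee_pos: [464.0, 143.4, 129.5]
ee_rot: [0.002, 0.027, 1.0, -0.004]
ft_force: [0.2, -1.2, 0.1]
width: 0.995
```

Run:
```python
from h import *
st(); print(shift([464.2,145.1,53]));
```

```text
t 14.8 p [463.97 143.37 129.5 ] q7 1.526 F [ 0.18 -1.15  0.13] M [ 0.009 -0.003  0.014] w 0.995
[0.01 0.23 7.65]
```

Call:
jog_arm(
  series="0 0.2 3 0;0 0.2 6 0;0 0.2 7.7 0;0 0.2 7.7 0;0 0.2 7.7 0",
)

```text
time: 15.42
ee_pos: [465.3, 144.0, 53.6]
ee_rot: [0.003, 0.027, 1.0, -0.004]
ft_force: [0.3, 0.2, 0.0]
width: 1.0
```

Call:
jog_arm(
  series="0 0 0 0;0 0 0 0;0 0 0 0;0 0 0 0;0 0 0 0;0 0 0 0",
  claw=0,
  grip_force=25,
)

```text
time: 16.18
ee_pos: [465.5, 144.8, 53.9]
ee_rot: [0.003, 0.027, 1.0, -0.003]
ft_force: [-1.0, 3.5, 4.5]
width: 0.438
```

Run:
```python
from h import *
st()
```

```text
t 16.18 p [465.52 144.84  53.89] q7 1.591 F [-1.    3.5   4.46] M [0.737 0.12  0.044] w 0.438
```

Call:
jog_arm(
  series="0 0 -0.04 0;0 0 -0.04 0",
)

```text
time: 16.42
ee_pos: [465.6, 144.9, 54.2]
ee_rot: [0.003, 0.027, 1.0, -0.003]
ft_force: [-0.4, 2.4, 1.4]
width: 0.438
```

Call:
jog_arm(
  series="0 0 0 9;0 0 0 18;0 0 0 18;0 0 0 18",
)

```text
time: 16.92
ee_pos: [465.5, 144.6, 54.4]
ee_rot: [0.003, 0.183, 0.983, -0.003]
ft_force: [-0.3, 2.1, 6.0]
width: 0.439
```

Call:
jog_arm(
  series="0 0 0 9;0 0 0 18;0 0 0 18;0 0 0 18",
)

```text
time: 17.42
ee_pos: [465.5, 144.3, 54.8]
ee_rot: [0.004, 0.335, 0.942, -0.002]
ft_force: [-1.5, 1.5, 8.5]
width: 0.438
```

Run:
```python
from h import *
st()
```

```text
t 17.43 p [465.49 144.28  54.8 ] q7 1.201 F [-1.45  1.5   8.5 ] M [ 0.376  0.332 -0.01 ] w 0.438
```

Call:
jog_arm(
  series="0 0 -0.06 8;0 0 -0.12 16;0 0 -0.16 24;0 0 -0.16 24;0 0 -0.16 24",
)

```text
time: 18.05
ee_pos: [465.3, 143.9, 56.1]
ee_rot: [0.004, 0.523, 0.852, -0.002]
ft_force: [1.6, -0.7, -1.8]
width: 0.435
```

Run:
```python
from h import *
st()
```

```text
t 18.05 p [465.29 143.92  56.13] q7 0.922 F [ 1.57 -0.71 -1.78] M [ 0.218  0.    -0.018] w 0.435
```

Call:
jog_arm(
  series="0 0 0 0;0 0 0 0;0 0 0 0;0 0 0 0",
  claw=1,
)

```text
time: 18.55
ee_pos: [465.3, 143.9, 56.2]
ee_rot: [0.004, 0.523, 0.852, -0.002]
ft_force: [0.6, 0.2, -0.1]
width: 0.996
```

Run:
```python
from h import *
st(); print(shift([450,20,300]))
```

```text
t 18.55 p [465.33 143.88  56.19] q7 0.922 F [ 0.55  0.2  -0.1 ] M [ 0.014  0.08  -0.015] w 0.996
[-10.56  -6.94 -24.3 ]
```

Call:
jog_arm(
  series="0 0 -4 0;0 0 -9 -10;-3 -2 -14 -20;-6 -4 -19 -30;-9 -6 -23 -40;-10.6 -6.9 -24.3 -50;-10.6 -6.9 -24.3 -60;-10.6 -6.9 -24.3 -60;-10.6 -6.9 -24.3 -60",
)

```text
time: 19.68
ee_pos: [450.3, 20.0, 299.7]
ee_rot: [0.002, 0.028, 1.0, -0.003]
ft_force: [-0.6, -0.5, -1.2]
width: 0.999
```

Run:
```python
from h import *
st(); snap('wrist','w4'); analyse('w4'); st()
```

```text
t 19.68 p [450.28  19.96 299.71] q7 1.644 F [-0.64 -0.51 -1.24] M [ 0.072  0.035 -0.002] w 0.999
knob [359.3 174.4] 742 [463.89 144.63  90.48 464.13 145.68  18.96]
knob [160.2 214.1] 600 [ 501.74 -110.54   89.32  502.6  -110.84   18.74]
bench 126579 [-1.0000e-04  7.0000e-04  1.0883e+00] [426.  -2.   1.] pan 9849 [3.40000e-03 5.40000e-03 7.39972e+01] [596.2  36.4  74. ]
tilt deg: pitch(front low +) 0.237 roll(left high +) 0.239 front drop mm 0.99
knob top above bench 89.29
knob top above bench 88.32
pan above bench 72.9
t 19.73 p [450.34  20.02 299.66] q7 1.644 F [ 0.68 -0.4  -0.68] M [ 0.033  0.024 -0.04 ] w 1.0
```

Call:
jog_arm(
  series="0 3.5 5 0;-0.3 7 10 0;-0.6 10 14 0;-0.7 12.6 16.9 0;-0.7 12.6 16.9 0;-0.7 12.6 16.9 0;-0.7 12.6 16.9 0",
)

```text
time: 20.6
ee_pos: [465.7, 143.2, 130.9]
ee_rot: [0.003, 0.029, 1.0, -0.004]
ft_force: [-0.1, -0.2, 0.1]
width: 0.995
```

Run:
```python
from h import *
st(); print(shift([464.8,144.7,55.5]));
```

```text
t 20.6 p [465.74 143.17 130.95] q7 1.603 F [-0.1  -0.16  0.08] M [ 0.001 -0.029  0.031] w 0.995
[0.15 0.2  7.54]
```

Call:
jog_arm(
  series="0.1 0.2 3 0;0.1 0.2 6 0;0.1 0.2 7.5 0;0.1 0.2 7.5 0;0.1 0.2 7.5 0",
)

```text
time: 21.22
ee_pos: [466.1, 144.6, 56.8]
ee_rot: [0.004, 0.029, 1.0, -0.003]
ft_force: [0.5, -0.6, 0.4]
width: 0.998
```

Call:
jog_arm(
  series="0 0 0 0;0 0 0 0;0 0 0 0;0 0 0 0;0 0 -0.04 0;0 0 -0.04 0",
  claw=0,
  grip_force=25,
)

```text
time: 21.98
ee_pos: [466.3, 144.7, 57.3]
ee_rot: [0.004, 0.029, 1.0, -0.003]
ft_force: [0.2, -0.2, 1.4]
width: 0.436
```

Call:
jog_arm(
  series="0 0 -0.02 8;0 0 -0.05 15;0 0 -0.05 15;0 0 -0.05 15",
)

```text
time: 22.48
ee_pos: [466.3, 144.3, 57.8]
ee_rot: [0.005, 0.158, 0.987, -0.003]
ft_force: [0.3, -1.2, 2.0]
width: 0.435
```

Call:
jog_arm(
  series="0 0 0 0;0 0 0 0;0 0 0 0;0 0 0 0",
  claw=1,
)

```text
time: 22.98
ee_pos: [466.3, 144.4, 57.7]
ee_rot: [0.005, 0.158, 0.987, -0.003]
ft_force: [0.5, 0.6, -0.1]
width: 0.998
```

Run:
```python
from h import *
st(); print(shift([450,20,300])); print(shift([464.8,144.8,120]))
```

```text
t 22.98 p [466.31 144.41  57.72] q7 1.518 F [ 0.53  0.65 -0.06] M [-0.011  0.031 -0.017] w 0.998
[ -2.58 -12.43 -24.15]
[ 0.09 -0.04 -6.23]
```

Call:
jog_arm(
  series="0 0 -3 0;0 0 -6.2 0;0 0 -6.2 0;0 0 -6.2 0;0 0 -6.2 0",
  claw=1,
)

```text
time: 23.6
ee_pos: [465.1, 144.8, 118.9]
ee_rot: [0.004, 0.158, 0.987, -0.003]
ft_force: [0.0, 0.3, -1.0]
width: 1.0
```

Call:
jog_arm(
  series="0 0 0 0;0 0 0 0;0 0 0.5 0;0 0 1.5 0;0 0 2.4 0;0 0 2.4 0;0 0 2.4 0",
  claw=0,
)

```text
time: 24.48
ee_pos: [465.3, 144.4, 94.8]
ee_rot: [0.004, 0.158, 0.987, -0.003]
ft_force: [-1.3, 1.2, -0.7]
width: 0.001
```

Run:
```python
from h import *
st()
```

```text
t 24.48 p [465.3  144.42  94.81] q7 1.476 F [-1.31  1.25 -0.74] M [ 0.001  0.007 -0.04 ] w 0.001
```

Call:
jog_arm(
  series="0 0 0.2 0;0 0 0.2 0;0 0 0.2 0",
)

```text
time: 24.85
ee_pos: [465.4, 144.5, 92.9]
ee_rot: [0.004, 0.158, 0.987, -0.003]
ft_force: [1.2, 0.1, -0.3]
width: -0.003
```

Call:
jog_arm(
  series="0 0 0.1 0;0 0 0.1 0;0 0 0.1 0",
)

```text
time: 25.22
ee_pos: [465.4, 144.5, 91.9]
ee_rot: [0.004, 0.158, 0.987, -0.003]
ft_force: [-0.4, -0.4, 0.1]
width: -0.002
```

Call:
jog_arm(
  series="0 0 0.1 0;0 0 0.1 0;0 0 0.1 0",
)

```text
time: 25.6
ee_pos: [465.4, 144.4, 90.9]
ee_rot: [0.004, 0.158, 0.987, -0.003]
ft_force: [-0.1, 0.3, 0.6]
width: 0.001
```

Call:
jog_arm(
  series="0 0 0.05 0;0 0 0.05 0",
)

```text
time: 25.85
ee_pos: [465.4, 144.5, 90.4]
ee_rot: [0.004, 0.158, 0.987, -0.003]
ft_force: [-0.9, -0.7, 0.5]
width: -0.0
```

Call:
jog_arm(
  series="0 0 0.05 0;0 0 0.05 0",
)

```text
time: 26.1
ee_pos: [465.3, 144.5, 90.0]
ee_rot: [0.004, 0.158, 0.987, -0.003]
ft_force: [0.7, 0.5, 1.4]
width: 0.004
```

Call:
jog_arm(
  series="0 0 0.05 0;0 0 0.05 0",
)

```text
time: 26.35
ee_pos: [465.4, 144.5, 89.7]
ee_rot: [0.004, 0.158, 0.987, -0.003]
ft_force: [-0.8, -0.0, 5.0]
width: -0.001
```

Call:
jog_arm(
  series="0 0 0.05 0;0 0 0.05 0",
)

```text
time: 26.6
ee_pos: [465.4, 144.6, 89.6]
ee_rot: [0.004, 0.158, 0.987, -0.003]
ft_force: [-0.9, 0.4, 7.5]
width: -0.0
```

Call:
jog_arm(
  series="0 0 0.05 0;0 0 0.05 0",
)

```text
time: 26.85
ee_pos: [465.4, 144.6, 89.5]
ee_rot: [0.004, 0.158, 0.987, -0.003]
ft_force: [-1.4, 0.3, 7.9]
width: -0.003
```

Run:
```python
from h import *
st(); print(shift([502.5,-110.8,94.5])); print(shift([450,20,300]))
```

```text
t 26.85 p [465.35 144.55  89.5 ] q7 1.484 F [-1.42  0.34  7.91] M [ 0.016  0.348 -0.036] w -0.003
[-11.51 -23.1   -0.32]
[ -2.61 -12.39 -20.98]
```

Call:
jog_arm(
  series="0 0 -3 0;-2 -5 -5 0;-4.5 -9 -5 0;-6.5 -13.5 -5 0;-9 -18 -5 0;-11.5 -23.1 -5 0;-11.5 -23.1 -4 0;-11.5 -23.1 -3 0;-11.5 -23.1 -3 0;-11.5 -23.1 -3 0",
)

```text
time: 28.1
ee_pos: [502.2, -109.2, 121.2]
ee_rot: [0.004, 0.157, 0.988, -0.002]
ft_force: [0.3, 0.1, 0.2]
width: -0.003
```

Run:
```python
from h import *
st(); print(shift([502.5,-110.8,90.5]))
```

```text
t 28.1 p [ 502.18 -109.23  121.2 ] q7 1.897 F [0.28 0.06 0.16] M [-0.004 -0.022  0.008] w -0.003
[-0.05 -0.13  3.07]
```

Call:
jog_arm(
  series="0 -0.1 1.5 0;0 -0.1 2.8 0;0 -0.1 3 0;0 -0.1 3 0",
)

```text
time: 28.6
ee_pos: [501.9, -110.5, 90.9]
ee_rot: [0.003, 0.157, 0.988, -0.002]
ft_force: [-0.6, 1.2, 0.4]
width: 0.0
```

Call:
jog_arm(
  series="0 0 0.05 0;0 0 0.05 0",
)

```text
time: 28.85
ee_pos: [502.1, -110.6, 90.6]
ee_rot: [0.004, 0.157, 0.988, -0.002]
ft_force: [-0.2, 0.6, 0.7]
width: -0.003
```

Call:
jog_arm(
  series="0 0 0.05 0;0 0 0.05 0",
)

```text
time: 29.1
ee_pos: [502.2, -110.6, 90.2]
ee_rot: [0.004, 0.157, 0.988, -0.002]
ft_force: [-0.1, 0.2, -0.7]
width: 0.002
```

Call:
jog_arm(
  series="0 0 0.05 0;0 0 0.05 0",
)

```text
time: 29.35
ee_pos: [502.1, -110.6, 89.7]
ee_rot: [0.004, 0.157, 0.988, -0.002]
ft_force: [-0.6, -0.1, -0.3]
width: 0.003
```

Call:
jog_arm(
  series="0 0 0.05 0;0 0 0.05 0",
)

```text
time: 29.6
ee_pos: [502.1, -110.6, 89.1]
ee_rot: [0.004, 0.157, 0.988, -0.002]
ft_force: [-0.9, 0.1, 0.1]
width: 0.002
```

Call:
jog_arm(
  series="0 0 0.05 0;0 0 0.05 0",
)

```text
time: 29.85
ee_pos: [502.2, -110.5, 88.7]
ee_rot: [0.004, 0.157, 0.988, -0.002]
ft_force: [0.1, 0.1, 0.9]
width: -0.002
```

Call:
jog_arm(
  series="0 0 0.05 0;0 0 0.05 0",
)

```text
time: 30.1
ee_pos: [502.1, -110.6, 88.4]
ee_rot: [0.004, 0.157, 0.988, -0.002]
ft_force: [-0.8, -0.4, 4.2]
width: 0.003
```

Call:
jog_arm(
  series="0 0 0.05 0;0 0 0.05 0",
)

```text
time: 30.35
ee_pos: [502.1, -110.6, 88.2]
ee_rot: [0.004, 0.157, 0.988, -0.002]
ft_force: [-1.3, 0.5, 6.5]
width: -0.003
```

Call:
jog_arm(
  series="0 0 0.05 0;0 0 0.05 0",
)

```text
time: 30.6
ee_pos: [502.1, -110.7, 88.2]
ee_rot: [0.004, 0.158, 0.988, -0.002]
ft_force: [-1.4, 0.2, 6.9]
width: 0.005
```

Run:
```python
from h import *
st(); print(shift([450,20,300]))
```

```text
t 30.6 p [ 502.09 -110.7    88.17] q7 1.935 F [-1.39  0.2   6.9 ] M [ 0.162  0.387 -0.002] w 0.005
[  8.84  10.74 -21.29]
```

Call:
jog_arm(
  series="0 0 -4 0;0 0 -9 -5;3 3.5 -13 -10;6 7 -17 -15;8.8 10.7 -21 -15;8.8 10.7 -21.3 -15;8.8 10.7 -21.3 -15;8.8 10.7 -21.3 -15",
  claw=1,
)

```text
time: 31.6
ee_pos: [449.9, 18.0, 299.2]
ee_rot: [0.003, 0.029, 1.0, -0.003]
ft_force: [-0.0, -0.4, -0.0]
width: 0.999
```

Run:
```python
from h import *
st(); snap('wrist','w5'); analyse('w5'); snap('scene','s5')
```

```text
t 31.6 p [449.9   18.01 299.2 ] q7 1.635 F [-0.05 -0.39 -0.02] M [ 0.019  0.044 -0.044] w 0.999
knob [361.1 174.2] 794 [463.48 144.77  90.92 464.05 145.6   18.79]
knob [161.4 214.7] 606 [ 501.96 -110.64   89.46  502.81 -111.17   18.82]
bench 126613 [-1.0000e-04  7.0000e-04  1.0896e+00] [426.  -4.   1.] pan 9854 [2.20000e-03 6.10000e-03 7.41461e+01] [596.3  36.3  74.1]
tilt deg: pitch(front low +) 0.177 roll(left high +) 0.291 front drop mm 0.74
knob top above bench 89.73
knob top above bench 88.45
pan above bench 73.05
```

View pics/s5.png

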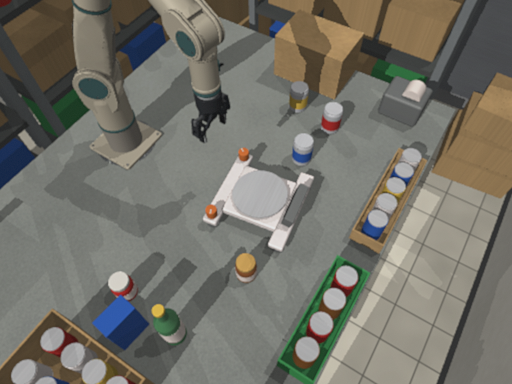

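All the groceries stand where they were. The wrist view gives pitch 0.18° and roll 0.29°, and both front corners are stiff when pressed. Next I'll check the back corners.

Run:
```python
from h import *
im,W=cloud('s5')
for n,p in [('BL',(701.6,182)),('BR',(740,-75))]:
    for dx,dy in [(0,0),(-8,0),(8,0),(0,8),(0,-8)]:
        m=(abs(W[...,0]-p[0]-dx)<7)&(abs(W[...,1]-p[1]-dy)<7); print(n,dx,dy,m.sum(),np.percentile(W[...,2][m],[10,50,90]).round(1), im[m].mean(0).round(0))
m=(W[...,2]>100)&(W[...,2]<260)&(W[...,0]>560)&(W[...,0]<900)&(abs(W[...,1])<320)
p=W[m]; print([ (p[:,0][s].mean().round(),p[:,1][s].mean().round(),p[:,2][s].max().round()) for s in [p[:,1]>200,(p[:,1]<200)] if s.any()])
print(shift([700,180,130]))
```

```text
BL 0 0 11 [50.1 52.9 55.8] [222. 216. 214.]
BL -8 0 11 [50.9 53.2 57.3] [221. 215. 212.]
BL 8 0 11 [48.1 51.9 57. ] [203. 197. 194.]
BL 0 8 12 [47.7 51.5 55.9] [222. 216. 214.]
BL 0 -8 12 [49.2 51.6 54.8] [220. 213. 211.]
BR 0 0 19 [48.  50.8 54. ] [224. 218. 216.]
BR -8 0 17 [46.5 51.  54.2] [224. 219. 216.]
BR 8 0 16 [48.8 51.9 53.3] [224. 218. 216.]
BR 0 8 19 [48.  50.8 54.1] [223. 217. 215.]
BR 0 -8 18 [33.7 50.4 53.6] [211. 206. 203.]
[(np.float64(631.0), np.float64(287.0), np.float64(116.0)), (np.float64(731.0), np.float64(46.0), np.float64(112.0))]
[-23.94  17.7   16.96]
```

Call:
jog_arm(
  series="-5 3.5 4 0;-10 7 8 0;-14 10.5 12 0;-18 14 12 0;-22 17 12 0;-23.9 17.7 14 0;-23.9 17.7 17 0;-23.9 17.7 17 0;-23.9 17.7 17 0",
  claw=0,
)

```text
time: 32.83
ee_pos: [700.1, 179.0, 130.0]
ee_rot: [0.003, 0.029, 1.0, -0.003]
ft_force: [0.2, 0.6, -0.5]
width: -0.003
```

Run:
```python
from h import *
st(); print(shift([701,181,55]))
```

```text
t 32.83 p [700.12 179.02 129.98] q7 1.535 F [ 0.19  0.6  -0.49] M [-0.029  0.027  0.006] w -0.003
[-0.03  0.25  7.5 ]
```

Call:
jog_arm(
  series="0 0.2 3 0;0 0.2 6 0;0 0.2 7.3 0;0 0.2 7.5 0;0 0.2 7.5 0",
)

```text
time: 33.45
ee_pos: [701.7, 180.5, 56.4]
ee_rot: [0.004, 0.029, 1.0, -0.003]
ft_force: [0.2, 0.4, 0.3]
width: -0.0
```

Call:
jog_arm(
  series="0 0 0.05 0;0 0 0.05 0;0 0 0.1 0;0 0 0.1 0",
)

```text
time: 33.95
ee_pos: [701.6, 180.5, 55.4]
ee_rot: [0.004, 0.029, 1.0, -0.003]
ft_force: [0.1, 0.0, -0.3]
width: 0.0
```

Call:
jog_arm(
  series="0 0 0.05 0;0 0 0.05 0",
)

```text
time: 34.2
ee_pos: [701.5, 180.5, 54.8]
ee_rot: [0.004, 0.029, 1.0, -0.003]
ft_force: [-0.4, -0.7, -0.9]
width: -0.0
```

Call:
jog_arm(
  series="0 0 0.05 0;0 0 0.05 0",
)

```text
time: 34.45
ee_pos: [701.5, 180.6, 54.2]
ee_rot: [0.004, 0.029, 1.0, -0.003]
ft_force: [-0.4, -0.0, -0.7]
width: -0.0
```

Call:
jog_arm(
  series="0 0 0.05 0;0 0 0.05 0",
)

```text
time: 34.7
ee_pos: [701.4, 180.5, 53.6]
ee_rot: [0.004, 0.029, 1.0, -0.003]
ft_force: [0.9, 0.8, -0.4]
width: -0.0
```

Call:
jog_arm(
  series="0 0 0.05 0;0 0 0.05 0",
)

```text
time: 34.95
ee_pos: [701.4, 180.5, 53.1]
ee_rot: [0.004, 0.029, 1.0, -0.003]
ft_force: [0.7, 0.4, -0.2]
width: -0.004
```

Call:
jog_arm(
  series="0 0 0.05 0;0 0 0.05 0",
)

```text
time: 35.2
ee_pos: [701.4, 180.5, 52.5]
ee_rot: [0.004, 0.029, 1.0, -0.003]
ft_force: [-0.5, 0.8, -0.7]
width: -0.0
```

Call:
jog_arm(
  series="0 0 0.05 0;0 0 0.05 0",
)

```text
time: 35.45
ee_pos: [701.4, 180.5, 52.3]
ee_rot: [0.004, 0.029, 1.0, -0.003]
ft_force: [-0.2, 0.5, 2.0]
width: 0.001
```

Call:
jog_arm(
  series="0 0 0.05 0;0 0 0.05 0",
)

```text
time: 35.7
ee_pos: [701.4, 180.5, 52.1]
ee_rot: [0.004, 0.029, 1.0, -0.003]
ft_force: [-2.0, -0.2, 4.2]
width: 0.002
```

Call:
jog_arm(
  series="0 0 0.06 0;0 0 0.06 0",
)

```text
time: 35.95
ee_pos: [701.4, 180.6, 52.0]
ee_rot: [0.004, 0.029, 1.0, -0.003]
ft_force: [-2.2, 0.9, 4.8]
width: 0.001
```

Run:
```python
from h import *
st(); print(shift([740,-74,56])); print(shift([450,20,300]))
```

```text
t 35.95 p [701.42 180.56  51.99] q7 1.563 F [-2.24  0.9   4.79] M [0.001 0.461 0.009] w 0.001
[ -5.35 -25.19  -0.22]
[ 23.97 -17.64 -24.89]
```

Call:
jog_arm(
  series="0 0 -5 0;0 0 -11 0;-1 -5 -12 0;-2 -10 -12 0;-3 -15 -12 0;-4 -20 -12 0;-5.3 -25 -12 0;-5.3 -25 -9 0;-5.3 -25 -5 0;-5.3 -25 -2 0;-5.3 -25 -1 0;-5.3 -25 -1 0",
)

```text
time: 37.45
ee_pos: [739.5, -72.1, 63.4]
ee_rot: [0.003, 0.029, 1.0, -0.003]
ft_force: [-0.3, 0.3, 0.4]
width: 0.0
```

Run:
```python
from h import *
st()
```

```text
t 37.45 p [739.52 -72.12  63.39] q7 1.88 F [-0.27  0.28  0.44] M [-0.02   0.03   0.032] w 0.0
```

Call:
jog_arm(
  series="0 -0.1 0.5 0;0 -0.1 1 0;0 -0.1 1 0;0 -0.1 1 0",
)

```text
time: 37.95
ee_pos: [739.7, -73.2, 53.7]
ee_rot: [0.004, 0.029, 1.0, -0.003]
ft_force: [0.3, -0.9, -0.8]
width: -0.002
```

Call:
jog_arm(
  series="0 0 0.1 0;0 0 0.1 0",
)

```text
time: 38.2
ee_pos: [739.8, -73.2, 52.8]
ee_rot: [0.004, 0.029, 1.0, -0.003]
ft_force: [0.6, -0.1, 0.5]
width: 0.005
```

Call:
jog_arm(
  series="0 0 0.05 0;0 0 0.05 0",
)

```text
time: 38.45
ee_pos: [739.7, -73.2, 52.2]
ee_rot: [0.004, 0.029, 1.0, -0.003]
ft_force: [-0.0, -0.3, 0.2]
width: 0.002
```

Call:
jog_arm(
  series="0 0 0.05 0;0 0 0.05 0",
)

```text
time: 38.7
ee_pos: [739.7, -73.1, 51.6]
ee_rot: [0.004, 0.029, 1.0, -0.003]
ft_force: [-0.6, 0.4, 0.4]
width: 0.001
```

Call:
jog_arm(
  series="0 0 0.05 0;0 0 0.05 0",
)

```text
time: 38.95
ee_pos: [739.7, -73.2, 51.1]
ee_rot: [0.004, 0.029, 1.0, -0.003]
ft_force: [-0.0, 0.6, 0.6]
width: -0.002
```

Call:
jog_arm(
  series="0 0 0.05 0;0 0 0.05 0",
)

```text
time: 39.2
ee_pos: [739.8, -73.2, 50.9]
ee_rot: [0.004, 0.029, 1.0, -0.003]
ft_force: [0.2, -0.0, 2.5]
width: 0.001
```

Call:
jog_arm(
  series="0 0 0.05 0;0 0 0.05 0",
)

```text
time: 39.45
ee_pos: [739.8, -73.1, 50.8]
ee_rot: [0.004, 0.029, 1.0, -0.003]
ft_force: [-1.2, 0.4, 3.9]
width: -0.0
```

Call:
jog_arm(
  series="0 0 0.06 0;0 0 0.06 0",
)

```text
time: 39.7
ee_pos: [739.8, -73.2, 50.7]
ee_rot: [0.004, 0.029, 1.0, -0.003]
ft_force: [-1.6, 0.5, 5.9]
width: 0.002
```

Run:
```python
from h import *
st(); print(shift([450,20,300]))
```

```text
t 39.7 p [739.83 -73.19  50.74] q7 1.886 F [-1.57  0.46  5.94] M [0.118 0.516 0.044] w 0.002
[ 29.28   7.47 -25.2 ]
```

Call:
jog_arm(
  series="0 0 -5 0;0 0 -11 0;5 1 -16 0;10 2.5 -20 0;15 4 -23 0;20 5 -25 0;25 6 -25 0;29.3 7.5 -25.2 0;29.3 7.5 -25.2 0;29.3 7.5 -25.2 0",
)

```text
time: 40.95
ee_pos: [450.8, 20.3, 300.3]
ee_rot: [0.005, 0.029, 1.0, -0.003]
ft_force: [-0.1, 0.4, -0.4]
width: -0.002
```

Run:
```python
from h import *
st(); snap('wrist','w6'); analyse('w6'); print(r.sign_off())
```

```text
t 40.95 p [450.84  20.3  300.3 ] q7 1.62 F [-0.07  0.41 -0.38] M [-0.011 -0.043  0.024] w -0.002
knob [359.  172.5] 793 [463.55 144.7   90.91 463.85 145.04  18.92]
knob [159.9 213. ] 611 [ 501.76 -110.44   89.34  502.64 -110.93   18.93]
bench 134202 [-1.0000e-04  7.0000e-04  1.0875e+00] [444.   0.   1.] pan 4097 [3.10000e-03 5.80000e-03 7.41668e+01] [564.2  52.6  74.2]
tilt deg: pitch(front low +) 0.226 roll(left high +) 0.264 front drop mm 0.95
knob top above bench 89.73
knob top above bench 88.34
pan above bench 73.06
the job is handed in; nothing more can be done
None
```

The scale no longer rocks and sits about 0.35° off level. I handed the job in at about 41 s with the arm clear of everything. I turned the left knob about 3.4 rad clockwise and the right knob about 1.05 rad, letting the hand rise with each knob.

- **Rocking:** I pressed each of the four corners with 5 to 8 N. All of them felt stiff, sinking about 0.3 to 0.5 mm with no free gap, so all four feet are bearing.
- **Share of weight:** I did not measure the load on each foot directly. The left side sits about 1.4 mm higher than the right at both ends, which matches the 1.4 mm difference between the back cups. That suggests the loads are close to even.
- **Level:** the camera gave the front low by about 0.2° and the left high by about 0.3°. My two final pictures differed by about 0.05° on the front-to-back tilt, and the second one saw less of the pan.
- **Position and groceries:** the knobs moved only about 1 mm, as expected when the scale tips upright. The scene picture taken before I pressed the back corners showed the groceries undisturbed; I did not take another after that.
- **Forces:** the largest vertical force I read at the wrist was about 13 N, a brief upward pull on the left knob before I let go.

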